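Let a mineral block glide down the tilting feed board of a cricket-rearing bench

ROBOT

A 6-joint arm with a two-finger parallel gripper is mounted at the origin on the work surface. World frame = base frame: x ahead of the robot, y to its left, z up, the work surface at z = 0. Lengths are in mm, angles in rad, forces in N, time in s.
With the tool pointing down it reaches from about 250 to 800 mm from the base axis. Payload 3.9 kg.
Tool frame: the origin (TCP) lies at the very end of the fingers, on their centre line; the grasp point (between the pads) lies 19 mm behind it; z points along the fingers, y is the direction in which the jaws open and shut (so a half turn about z gives the same grasp; the last joint's range is limited). The gripper opens to 85 mm and grips with 20 to 120 N. Pads are 22 mm wide; open, the fingers measure 114 mm over their backs; the gripper's body (76 mm by 85 mm) begins 54 mm behind the grasp point. The pads swing forward as they close: fully open they stand 13 mm farther back than shut.
Start: joints at [-1.255, 0.26, -0.138, 1.173, 0, 1.571], TCP at [163.048, -499.03, 231.304] pointing down, gripper open.
Joint ranges: [-2.78, 2.78], [-0.83, 1.72], [-1.28, 1.37], [-1.9, 2.12], [-1.57, 1.48], [-3.14, 3.14]. Speed limits (rad/s): [2.57, 2.57, 3.14, 3.14, 3.14, 3.14].

INTERFACE

Orientations are given as a rotation vector (axis times angle).
In Python, from plant import r gives the robot as it stands. The module is installed in compiled form; this text tells all that it offers.
- The arm moves only by the tool step_arm, never from a script. Its argument "motion" is text: rows parted by semicolons, each of 7 numbers parted by spaces: the opening, from -1 (shut) to 1 (fully open), then the shift along the tool's x, y, z in m, then the turn, a rotation vector about the tool's x, y, z in rad. A call has 1 to 5 rows; each row is the pose to reach, as a shift and turn from the pose commanded when the call began, along the tool's axes at that moment; what a row does not reach only later rows make up. A row lasts 1/12 s, in which the tool goes at most 41.7 mm and 7.16 degrees, less where a joint would pass 70% of its speed; a pose out of reach is approached as far as the arm can. A call with a gripper value outside its range is refused whole. The fingers move at their own pace and stop on an object; "squeeze" is the grip in N (left out, the last holds). Time passes only in rows, so rows that repeat a pose let the fingers close. It gives the time, the measured TCP pose, the force and the opening at its end, in the units of the state.
- r.observe(): the state, without advancing time (a new reading comes with each control period).
- r.camera(name): name is "scene" or "side" or "wrist"; returns a dict with "color" (480x640x3 uint8, blue, green, red), "vertical_fov" (degrees; the focal length in pixels is half the picture's height over the tangent of half this angle, whatever the lens; pixels are square), "cx", "cy" (the principal point, pixels), "k1" (the pictures are not rectified: a ray, as slopes to the right and down, at radius r is drawn at 1 + k1 r^2 times it, then the intrinsics apply), "R" (3x3) and "t" (3): a world point X has camera coordinates R X + t. Camera axes: x right, y down, z forward; pixel columns grow to the right and rows downward; lengths in mm; the calibration is good to about 2 mm. A picture is of the moment at which its call begins. There is no depth.
- r.close_job(): hands the job in, once; it reports no verdict.
The state is a dict: "time_s": time; "joint_positions": joint angles; "dq": joint speeds; "tau": joint torques, N m; "position": TCP position; "ee_rot": TCP orientation; "ft_force": force on the tool from outside, world axes, zero at the start; "wrist_torque": the same for the moment, N m; "gripper_width": finger opening in mm.
Only numpy, scipy, OpenCV 4.12 (cv2) and the standard library are available. Lean on these libraries where they do the work, as an engineer would, in place of code of your own. Each camera call takes 0.05 s, during which the arm holds its last target. There are 200 camera calls.

TASK

Press down on the red bar beside the white feed board and tilt the board slowly until the mineral block lying on it just starts to slide, then hold the board still at that angle while the block glides without rushing all the way to the black stop; the green rubber-footed water cup in the next lane must stay where it stands. Then ease the sprung board back up to level under the fingers instead of letting it snap, and take the hand away. Press gently and touch only the red bar: leave the block, the cup and everything else on the table alone.

Things in the scene. Friction and masses are not known exactly. Their poses are not given: they have to be found in the camera images.
- stand: Fixed wooden stand; place and yaw vary. Origin on the table under the board's hinge; y points along the board to the black stop, x along the hinge, z up. Two cheeks (outer faces x = -59 and 117 mm, 132 mm high) carry the hinge. Under the stop end, fixed to it, is a cardboard rearing tray 42 mm high (x -70 to 170, y 25 to 225 mm) with grey egg-cup cones.
- feed_board (a joint): Hinge of the white feed board, rad. 0 = level (rest); grows as the red bar is pressed down and the stop end (+y) sinks; hard stop at 0.55. A spring pushes it back up with 0.68 N m at 0 and 0.9 N m per rad more (6 to 11 N at the bar; the block adds up to 3 N more while on the high side). It snaps up if let go.
- board_pivot (a point): Middle of the block's lane on the board's top surface, on the hinge axis, 120 mm above the table; turns with the board. y points along the surface to the stop, z is normal to it, x along the hinge. Board 260 mm long (y +-130), rails 14 mm high at x = +-31.5 to +-36.5 mm and 89 to 94 mm, black rubber stop 22 mm high with its face at y = 122 mm.
- bar_top (a point): Top middle of the red press bar, a cylinder 50 mm long (along x), 24 mm in diameter, part of the board and turning with it; at x = -100, y = 110, z = 30 mm in the frame of board_pivot (cylinder axis at z = 18 mm). To be pressed from above with closed fingertips; contact stays near its highest line. 60 mm down reaches the hard stop.
- mineral_block: Brittle red-brown block 55 x 70 x 36 mm (x, y, z) between the rails, long side along the board; origin: centre of its underside. Its y in board_pivot is -90 to -55 mm at the start, 87 mm at the stop. Mass 0.18 to 0.36 kg. Friction hidden: sliding starts somewhere from 0.2 to 0.47 rad; 0.01 to 0.03 rad more makes it glide, over 0.05 makes it rush.
- water_cup: Small green rubber-footed cup, 44 mm across and 26 mm high, loose in the board's second lane at x = 62, y = 0 mm in the frame of board_pivot; origin: centre of its underside. It grips the board about 30 percent better than the block does, so it slides at 0.06 to 0.11 rad more tilt than the block.
- spare_block: A bystander: a second red-brown mineral block, the same as the first, lying on the table by the stand.
- dish: A bystander: white ceramic cup, 76 mm across and 45 mm high, near the stand.
- drinker: A bystander: clear drinking bottle, 70 mm across and 170 mm high, blue cap.
- jar: A bystander: amber glass jar, 72 mm across and 100 mm high.
- brush: A bystander: hand brush lying flat on the table.
- scoop: A bystander: spoon lying flat on the table.
- egg_tray: A bystander: loose grey egg tray, 154 mm square and 36 mm high.

How it is judged:
By the outcome, as a careful person would: the job done as asked, in the order asked, and still so for the second after the job is handed in, with the robot touching nothing.
It also fails if it takes over 72 s, if anything falls off the work surface, if the arm or the gripper's body presses on something with over 40 N, if the wrist force passes 120 N, or if a joint passes its speed limit or range.

## Working session

There is one attempt and no reset: what is moved stays moved. The work goes in short steps, Python scripts to look and compute and a tool call to move; the robot and the scene stay as the last step left them, time stands still between calls to the robot, and variables do not carry over. Pictures are saved under pics/ and viewed, about 8 in all and at most 12, crops included, and the job is handed in when it is done.

Besides the shell and the picture viewer there is one more tool, called after "Emit:" as a command line: name --argument value ..., lists and objects as JSON in quotes. step_arm: Moves the arm, as the interface text tells. Its arguments: {"type":"object","properties":{"motion":{"type":"string"},"squeeze":{"type":"number"}},"required":["motion"]}

```bash
mkdir -p pics
cat > h.py <<'E'
import numpy as np, cv2
from plant import r
def cam(n,save=None):
    c=r.camera(n); c={k:(np.array(v) if k in('R','t','color') else v) for k,v in c.items()}
    if save: cv2.imwrite('pics/'+save,c['color'])
    return c
def f(c): return 240/np.tan(np.radians(c['vertical_fov'])/2)
def K(c): return np.array([[f(c),0,c['cx']],[0,f(c),c['cy']],[0,0,1.]])
def D(c): return np.array([c['k1'],0,0,0,0.])
def proj(c,X):
    p=(np.atleast_2d(X)@c['R'].T+c['t']); s=p[:,:2]/p[:,2:]
    s=s*(1+c['k1']*(s**2).sum(1,keepdims=True)); return s*f(c)+[c['cx'],c['cy']]
def ray(c,uv):
    p=cv2.undistortPoints(np.array(uv,float).reshape(-1,1,2),K(c),D(c)).reshape(-1,2)
    d=np.c_[p,np.ones(len(p))]@c['R']; return -c['R'].T@c['t'],d
def onz(c,uv,z):
    o,d=ray(c,uv); return o+d*((z-o[2])/d[:,2])[:,None]
E
python3 - <<'E'
from h import *
s=cam('scene','s0.png');d=cam('side','d0.png')
cv2.imwrite('pics/w0.png',cam('wrist')['color'])
for c in(s,d): print(-c['R'].T@c['t'],c['R'][2])
print(r.observe())
E
```

```text
[1508.90442539 -672.76292853 1406.35949205] [-0.5659842   0.40507996 -0.71803351]
[-100.15576331  790.4122726  1062.11867399] [ 0.46687618 -0.54154156 -0.69911328]
{'time_s': 0.15, 'joint_positions': array([-1.25499155e+00,  2.60559779e-01, -1.39115387e-01,  1.17268777e+00,
       -1.36303246e-05,  1.57078599e+00]), 'dq': array([-2.67086785e-03, -2.62634580e-03,  4.02900371e-03, -3.53035566e-04,
       -4.72965526e-04, -5.40401788e-05]), 'tau': array([ 4.95031491e-04, -4.06006908e+01,  2.54165572e+01,  1.26770104e-02,
        9.09917799e-05, -4.51975524e-06]), 'position': array([ 162.8832919 , -498.5246229 ,  230.62599454]), 'ee_rot': array([-3.10098070e+00, -4.93779235e-01,  4.07887629e-04]), 'ft_force': array([ 0.43927418, -0.18798191, -0.60960232]), 'wrist_torque': array([-0.04108526,  0.03165219, -0.02389697]), 'gripper_width': 85.23382828699407}
```

View pics/s0.png

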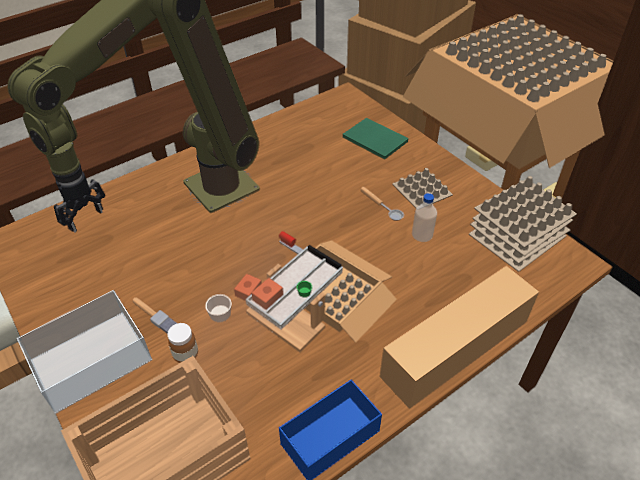

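View pics/d0.png

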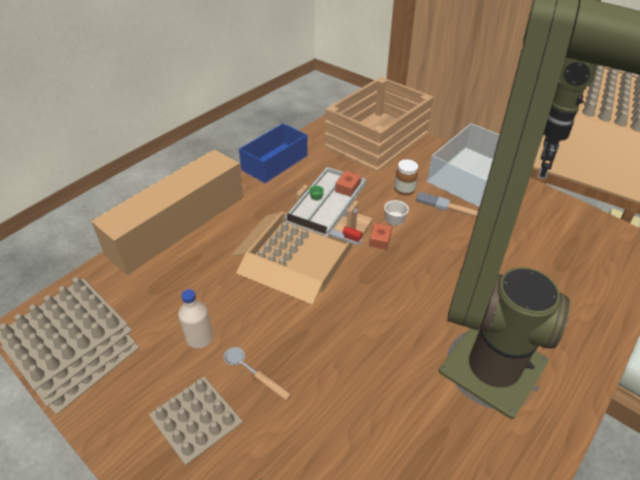

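Scene view: red bar about (288,240), green cup (304,289), block (267,291), spare block (246,287). Side view: bar (352,234), cup (316,192). I'll triangulate these.

```bash
cat > m.py <<'E'
from h import *
from scipy.optimize import least_squares
def blobs(c,kind,box):
    h=cv2.cvtColor(c['color'],cv2.COLOR_BGR2HSV); H,S,V=[h[...,i].astype(int) for i in range(3)]
    m={'bar':((H<5)|(H>174))&(S>190)&(V>60),'cup':(H>45)&(H<80)&(S>150),'brick':((H<14)|(H>174))&(S>125)&(S<=190)&(V>100)}[kind]
    k=np.zeros(m.shape,np.uint8);x0,y0,x1,y1=box;k[y0:y1,x0:x1]=m[y0:y1,x0:x1]
    n,_,st,ce=cv2.connectedComponentsWithStats(k)
    return [(ce[i].round(1),st[i].tolist()) for i in range(1,n) if st[i][4]>15]
def tri(a,ua,b,ub):
    oa,da=ray(a,ua);ob,db=ray(b,ub);da,db=da[0],db[0]
    s=np.linalg.lstsq(np.c_[da,-db],ob-oa,rcond=None)[0]
    p,q=oa+s[0]*da,ob+s[1]*db; return (p+q)/2,np.linalg.norm(p-q)
E
python3 - <<'E'
from m import *
s=cam('scene');d=cam('side')
for k in('bar','cup','brick'):
    A=blobs(s,k,(220,220,340,320));B=blobs(d,k,(280,160,410,260));print(k,A,B)
    if k!='brick' and A and B:
        A=max(A,key=lambda t:t[1][4]);B=max(B,key=lambda t:t[1][4])
        print(tri(s,A[0],d,B[0]))
def crop(c,x,y,w,h): return cv2.resize(c['color'][y:y+h,x:x+w],(400,400*h//w),interpolation=2)
cv2.imwrite('pics/c1.png',np.hstack([crop(s,220,220,180,140),crop(d,230,150,180,140)]))
E
```

```text
bar [(array([287.4, 236.5]), [281, 232, 14, 10, 59])] []
cup [(array([304.3, 288.3]), [297, 281, 15, 16, 157])] []
brick [(array([258.9, 260.6]), [220, 220, 120, 100, 5337]), (array([336.2, 225.2]), [332, 220, 8, 13, 46])] [(array([321.2, 165.6]), [318, 162, 7, 8, 19]), (array([297.5, 170.1]), [291, 164, 13, 12, 36]), (array([348.1, 181.2]), [336, 168, 27, 27, 436]), (array([402.5, 176.4]), [395, 170, 15, 12, 74]), (array([283.6, 179.5]), [280, 175, 11, 10, 35]), (array([297.6, 179.8]), [295, 178, 6, 5, 16]), (array([402.2, 193.9]), [395, 191, 15, 6, 36]), (array([380. , 235.7]), [367, 221, 28, 30, 581]), (array([352.2, 233. ]), [343, 226, 21, 15, 201])]
```

View pics/c1.png

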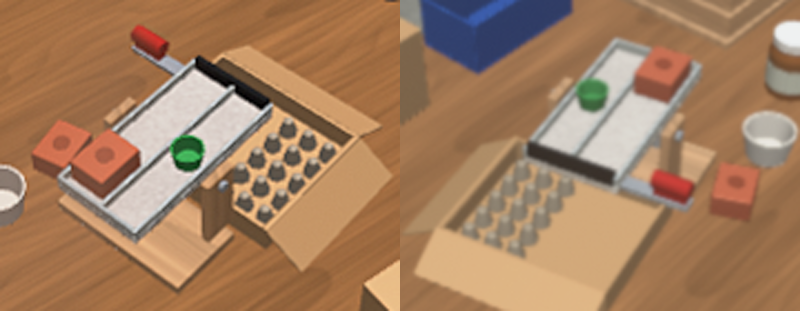

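Crops: the bar centres at (287,238.5) in scene and (352.4,233.5) in side; the cup at (304.3,288.3) and (316.4,192.5). The stop end faces the tray.

Run:
```python
from m import *
s=cam('scene');d=cam('side')
bar,e1=tri(s,[287,238.3],d,[352.3,233.2]);cup,e2=tri(s,[304.3,288.5],d,[316.4,192.8])
c=lambda x,y:[220+x/2.222,220+y/2.222]
g=lambda x,y:[230+(x-400)/2.222,150+y/2.222]
print('bar',bar,e1,'cup',cup,e2)
# board corners: stop bar top ends (x=-36/94,y~126,z=142)
for a,b in(((198,58),(612,178)),((268,103),(531,146)),((62,182),(700,66)),((134,238),(617,40))):
    print('corner',*tri(s,c(*a),d,g(*b)))
v=(bar-cup)[:2];loc=np.array([-162,110.])
yaw=np.arctan2(v[1],v[0])-np.arctan2(loc[1],loc[0]);print('yaw',(yaw+np.pi)%(2*np.pi)-np.pi,np.hypot(*v),np.hypot(*loc))
Rz=np.array([[np.cos(yaw),-np.sin(yaw)],[np.sin(yaw),np.cos(yaw)]])
print('pivot',cup[:2]-Rz@[62,0],bar[:2]-Rz@[-100,110])
```

```text
bar [467.5624797  -26.26641294 137.31108746] 0.41365366307569285 cup [651.9877667  -95.29593035 135.54452185] 1.1006364264902224
corner [530.60435729   9.02436991 135.03227667] 0.22947288642956506
corner [645.60455684  32.32739506 135.29346021] 6.457154978455668
corner [ 590.63926781 -243.61742546  127.49982219] 7.951964252716017
corner [ 713.22017643 -218.12344449  127.09283497] 4.363530097020202
yaw 0.23834827790951651 196.92069662282276 195.816240388789
pivot [ 591.74055206 -109.93400155] [ 590.70617801 -109.54684021]
```

```bash
cat > go.py <<'E'
import sys
from m import *
from scipy.spatial.transform import Rotation as Ro
YAW=0.237
def need(p,xyaw=YAW+np.pi/2):
    o=r.observe();R0=Ro.from_rotvec(o['ee_rot'])
    T=Ro.from_matrix(np.array([[np.cos(xyaw),np.sin(xyaw),0],[np.sin(xyaw),-np.cos(xyaw),0],[0,0,-1]]).T)
    T=Ro.from_matrix(np.column_stack([[np.cos(xyaw),np.sin(xyaw),0],[np.sin(xyaw),-np.cos(xyaw),0],[0,0,-1]]))
    print('shift mm',R0.inv().apply(np.array(p)-o['position']).round(1),'turn',(R0.inv()*T).as_rotvec().round(3),
      't',round(o['time_s'],2),'pos',o['position'].round(1),'q',o['joint_positions'].round(2),'F',o['ft_force'].round(2),'w',round(o['gripper_width'],1))
if __name__=='__main__': need([float(a) for a in sys.argv[1:4]])
E
sed -i '/np.sin(xyaw),-np.cos(xyaw),0\],\[0,0,-1\]\]).T)/d' go.py
python3 go.py 467 -26 215
```

```text
shift mm [ 435.8 -355.1   16.3] turn [-0.    -0.    -1.492] t 0.35 pos [ 163.  -498.9  231.1] q [-1.26  0.26 -0.14  1.17  0.    1.57] F [0.13 0.17 0.6 ] w 85.4
```

Emit:
step_arm --motion "-1 0.029 -0.024 0 0 0 -0.1; -1 0.058 -0.047 0 0 0 -0.2; -1 0.087 -0.071 0 0 0 -0.3; -1 0.116 -0.094 0 0 0 -0.4; -1 0.145 -0.118 0 0 0 -0.5" --squeeze 60

```text
time_s: 0.77
position: [264.8, -340.5, 231.4]
ee_rot: [2.881, 1.252, 0.0]
ft_force: [1.0, -0.3, 0.3]
gripper_width: 25.5
```

```bash
python3 go.py 467 -26 215
```

```text
shift mm [367.9 -66.8  16.3] turn [ 0.001  0.    -0.988] t 0.77 pos [ 264.8 -340.5  231.4] q [-0.91  0.1  -0.34  1.13  0.    1.41] F [ 0.98 -0.31  0.28] w 25.5
```

Emit:
step_arm --motion "-1 0.037 -0.007 0 0 0 -0.1; -1 0.074 -0.013 0 0 0 -0.2; -1 0.111 -0.02 0 0 0 -0.3; -1 0.148 -0.027 0 0 0 -0.4; -1 0.184 -0.033 0 0 0 -0.5"

```text
time_s: 1.18
position: [366.8, -183.4, 231.5]
ee_rot: [2.481, 1.927, 0.0]
ft_force: [0.6, -0.4, -0.2]
gripper_width: 0.4
```

```bash
python3 go.py 467 -26 215
```

```text
shift mm [177.3  58.1  16.6] turn [ 0.001  0.    -0.487] t 1.18 pos [ 366.8 -183.4  231.5] q [-0.46  0.06 -0.38  1.13  0.    1.36] F [ 0.58 -0.42 -0.18] w 0.4
```

Emit:
step_arm --motion "-1 0.035 0.012 0 0 0 -0.1; -1 0.07 0.023 0.002 0 0 -0.2; -1 0.107 0.035 0.005 0 0 -0.3; -1 0.143 0.047 0.01 0 0 -0.4; -1 0.177 0.058 0.016 0 0 -0.487"

```text
time_s: 1.6
position: [468.3, -26.6, 215.6]
ee_rot: [1.942, 2.468, 0.001]
ft_force: [1.0, -0.5, -1.0]
gripper_width: -0.3
```

```bash
python3 go.py 467 -26 165
python3 - <<'E'
from m import *
w=cam('wrist');s=cam('scene');d=cam('side')
b=blobs(w,'bar',(0,0,640,480));print(b)
for t in b: print(onz(w,t[0],144))
def crop(c,x,y,ww,h): return cv2.resize(c['color'][y:y+h,x:x+ww],(400,300),interpolation=2)
cv2.imwrite('pics/c2.png',np.hstack([cv2.resize(w['color'],(400,300)),crop(s,220,180,200,150)]))
E
```

```text
shift mm [ 0.9 -1.2 50.6] turn [0.002 0.    0.   ] t 1.6 pos [468.3 -26.6 215.6] q [-0.06  0.17 -0.3   1.1  -0.    1.28] F [ 0.99 -0.51 -1.04] w -0.3
[(array([327.5, 257.1]), [289, 243, 78, 32, 2191])]
[[472.619475   -19.63716932 144.        ]]
```

View pics/c2.png

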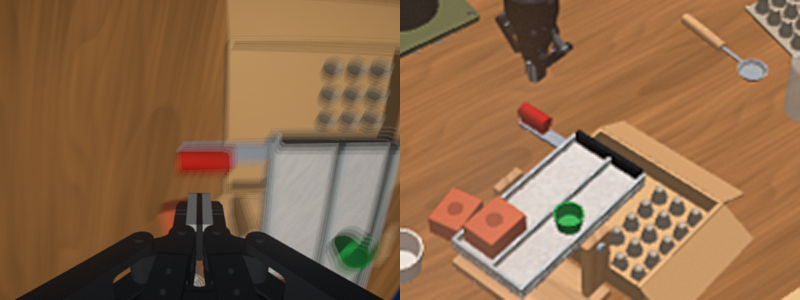

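The bar is at (327,257) in the wrist image and parallel to its rows, so the yaw is right. The picture is blurred by motion, so I'll measure again now the arm is still.

```bash
python3 - <<'E'
from m import *
w=cam('wrist');w=cam('wrist')
for t in blobs(w,'bar',(0,0,640,480)):
    x,y,ww,h,_=t[1];print(t); print(onz(w,[[t[0][0],y],[t[0][0],y+h],[x,t[0][1]],[x+ww,t[0][1]],t[0]],144).round(1))
print(proj(w,[[467.5,-26.3,150]]),proj(w,[r.observe()['position']]))
E
python3 go.py 470 -23 165
```

```text
(array([324.4, 262.7]), [281, 243, 88, 41, 3449])
[[467.4 -13.1 144. ]
 [473.2 -37.  144. ]
 [446.5 -30.  144. ]
 [494.5 -18.5 144. ]
 [470.1 -24.4 144. ]]
[[319.00302596 268.71514057]] [[315.2794654  332.95968432]]
shift mm [ 4.7  4.7 50.1] turn [-0.001  0.    -0.005] t 1.85 pos [466.5 -28.6 215.1] q [-0.06  0.17 -0.3   1.1  -0.    1.28] F [ 0.26 -1.15  0.06] w -0.1
```

Emit:
step_arm --motion "-1 0.002 0.002 0.010 0 0 0; -1 0.004 0.004 0.025 0 0 0; -1 0.004 0.004 0.040 0 0 0; -1 0.004 0.004 0.050 0 0 0; -1 0.004 0.004 0.055 0 0 0"

```text
time_s: 2.27
position: [468.3, -24.9, 158.6]
ee_rot: [-1.951, -2.459, 0.003]
ft_force: [0.6, 1.1, -0.5]
gripper_width: -0.2
```

```bash
python3 go.py 469.5 -24 150; python3 go.py 469.5 -24 150
```

```text
shift mm [0.6 1.4 8.6] turn [-0.003 -0.001 -0.008] t 2.27 pos [468.3 -24.9 158.6] q [-0.05  0.21 -0.4   0.96 -0.    1.29] F [ 0.56  1.11 -0.5 ] w -0.2
shift mm [0.6 1.4 8.6] turn [-0.003 -0.001 -0.008] t 2.27 pos [468.3 -24.9 158.6] q [-0.05  0.21 -0.4   0.96 -0.    1.29] F [ 0.56  1.11 -0.5 ] w -0.2
```

Emit:
step_arm --motion "-1 0.001 0.001 0.003 0 0 0; -1 0.001 0.001 0.006 0 0 0; -1 0.001 0.001 0.008 0 0 0; -1 0.001 0.001 0.010 0 0 0; -1 0.001 0.001 0.012 0 0 0"

```text
time_s: 2.68
position: [471.2, -22.6, 149.0]
ee_rot: [1.949, 2.463, 0.001]
ft_force: [-1.9, 1.3, 7.4]
gripper_width: 0.2
```

Emit:
step_arm --motion "-1 0 0 0.002 0 0 0; -1 0 0 0.004 0 0 0; -1 0 0 0.006 0 0 0; -1 0 0 0.008 0 0 0; -1 0 0 0.010 0 0 0"

```text
time_s: 3.1
position: [471.4, -21.5, 139.7]
ee_rot: [1.949, 2.464, 0.005]
ft_force: [-1.1, 2.9, 8.9]
gripper_width: 0.1
```

```bash
cat > blk.py <<'E'
import sys
from m import *
YAW=0.237;P=np.array([591.2,-109.7,120.])
def axes(th):
    z=np.array([[np.cos(YAW),-np.sin(YAW),0],[np.sin(YAW),np.cos(YAW),0],[0,0,1]])
    x=np.array([[1,0,0],[0,np.cos(th),np.sin(th)],[0,-np.sin(th),np.cos(th)]])
    return z@x   # columns: board axes in world
def theta(zt): # bar top height -> angle
    t=np.linspace(-.05,.6,2000);return t[np.argmin(abs(132-110*np.sin(t)+18*np.cos(t)-zt))]
def loc(c,uv,th,h):
    o,d=ray(c,uv);A=axes(th);o=A.T@(o-P);d=A.T@d[0];return o+d*(h-o[2])/d[2]
def measure(th,c):
    h=cv2.cvtColor(c['color'],cv2.COLOR_BGR2HSV);H,S,V=[h[...,i].astype(int) for i in range(3)]
    out=[]
    A=axes(th)
    # lane mask: project box region of the lane at surface .. block top
    q=lambda pts:proj(c,(np.array(pts,float)@A.T)+P)
    def blob(m,pts):
        k=np.zeros(m.shape,np.uint8);cv2.fillConvexPoly(k,cv2.convexHull(q(pts).astype(np.int32)),1)
        ys,xs=np.nonzero(k&m.astype(np.uint8));return xs,ys
    xs,ys=blob(((H<14)|(H>174))&(S>110)&(V>60),[(x,y,z) for x in(-30,30) for y in(-135,125) for z in(2,38)])
    b=loc(c,[xs.mean(),ys.mean()],th,24) if len(xs)>20 else None
    gx,gy=blob((H>45)&(H<80)&(S>130),[(x,y,z) for x in(36,92) for y in(-80,125) for z in(0,30)])
    g=loc(c,[gx.mean(),gy.mean()],th,15) if len(gx)>10 else None
    return b,g,len(xs),len(gx)
def look(th=None,cams=('scene','side')):
    o=r.observe()
    th=theta(o['position'][2]) if th is None else th
    for n in cams:
        c=cam(n);b,g,nb,ng=measure(th,c)
        print(f"t{o['time_s']:.2f} z{o['position'][2]:.1f} th{th:.3f} Fz{o['ft_force'][2]:.1f}",n,'block',None if b is None else b[:2].round(1),nb,'cup',None if g is None else g[:2].round(1),ng)
if __name__=='__main__':
    look()
E
python3 blk.py
```

```text
t3.10 z139.7 th0.093 Fz8.9 scene block [ -8.2 -64.1] 769 cup [60.8  0.8] 178
t3.10 z139.7 th0.093 Fz8.9 side block [ 19.5 -55. ] 38 cup None 0
```

Emit:
step_arm --motion "-1 0 0 0.002 0 0 0; -1 0 0 0.004 0 0 0; -1 0 0 0.006 0 0 0; -1 0 0 0.008 0 0 0; -1 0 0 0.009 0 0 0"

```text
time_s: 3.62
position: [471.7, -21.3, 130.7]
ee_rot: [1.948, 2.464, 0.006]
ft_force: [-2.0, 3.4, 8.3]
gripper_width: -0.2
```

```bash
python3 blk.py
```

```text
t3.62 z130.7 th0.174 Fz8.3 scene block [ -7.2 -71.6] 726 cup [61.   0.8] 173
t3.62 z130.7 th0.174 Fz8.3 side block [ 19.2 -57.5] 46 cup None 0
```

Emit:
step_arm --motion "-1 0 0 0.001 0 0 0; -1 0 0 0.002 0 0 0; -1 0 0 0.003 0 0 0; -1 0 0 0.003 0 0 0"

```text
time_s: 4.05
position: [471.8, -21.3, 127.8]
ee_rot: [1.948, 2.464, 0.006]
ft_force: [-2.5, 2.9, 8.8]
gripper_width: 0.2
```

```bash
sed -i 's/^    look()$/    for _ in range(2): look(cams=("scene",))/' blk.py; python3 blk.py
```

```text
t4.05 z127.8 th0.200 Fz8.8 scene block [ -8.2 -67.5] 746 cup [61.3  0.3] 171
t4.10 z127.8 th0.200 Fz8.4 scene block [ -8.3 -66.8] 749 cup [61.2  0.4] 172
```

Emit:
step_arm --motion "-1 0 0 0.0006 0 0 0; -1 0 0 0.0012 0 0 0; -1 0 0 0.0012 0 0 0; -1 0 0 0.0012 0 0 0"

```text
time_s: 4.48
position: [471.8, -21.2, 126.7]
ee_rot: [1.948, 2.464, 0.006]
ft_force: [-1.8, 3.9, 8.8]
gripper_width: 0.1
```

```bash
python3 blk.py
```

```text
t4.48 z126.7 th0.210 Fz8.8 scene block [ -7.4 -69.4] 726 cup [61.5  0.2] 174
t4.53 z126.7 th0.210 Fz8.7 scene block [ -7.2 -70.1] 722 cup [61.5  0.3] 173
```

Emit:
step_arm --motion "-1 0 0 0.0006 0 0 0; -1 0 0 0.0012 0 0 0; -1 0 0 0.0012 0 0 0; -1 0 0 0.0012 0 0 0"

```text
time_s: 4.92
position: [471.7, -21.2, 125.5]
ee_rot: [1.948, 2.464, 0.006]
ft_force: [-2.3, 4.6, 7.9]
gripper_width: 0.0
```

```bash
python3 blk.py
```

```text
t4.92 z125.5 th0.221 Fz7.9 scene block [ -7.9 -70. ] 737 cup [61.4  0.2] 173
t4.97 z125.5 th0.221 Fz8.8 scene block [ -8.4 -68.5] 750 cup [61.4  0.2] 173
```

Emit:
step_arm --motion "-1 0.0004 0 0.0006 0 0 0; -1 0.0008 0 0.0012 0 0 0; -1 0.0008 0 0.0012 0 0 0; -1 0.0008 0 0.0012 0 0 0"

```text
time_s: 5.35
position: [471.7, -21.0, 124.3]
ee_rot: [1.948, 2.463, 0.005]
ft_force: [-1.6, 2.3, 8.5]
gripper_width: -0.3
```

```bash
python3 blk.py
```

```text
t5.35 z124.3 th0.231 Fz8.5 scene block [ -7.9 -69.4] 740 cup [61.5  0.2] 171
t5.40 z124.3 th0.231 Fz8.5 scene block [ -8.1 -68.9] 746 cup [61.5  0.2] 171
```

Emit:
step_arm --motion "-1 0.0002 0 0.0006 0 0 0; -1 0.0004 0 0.0012 0 0 0; -1 0.0004 0 0.0012 0 0 0; -1 0.0004 0 0.0012 0 0 0"

```text
time_s: 5.78
position: [471.7, -20.9, 123.2]
ee_rot: [1.948, 2.462, 0.004]
ft_force: [-1.5, 0.8, 8.6]
gripper_width: 0.0
```

```bash
python3 blk.py
```

```text
t5.78 z123.2 th0.242 Fz8.6 scene block [ -8.2 -67.5] 739 cup [61.6  0.1] 173
t5.83 z123.2 th0.242 Fz9.0 scene block [ -8.1 -67.2] 741 cup [61.6  0.3] 174
```

Emit:
step_arm --motion "-1 0 0 0.0006 0 0 0; -1 0 0 0.0012 0 0 0; -1 0 0 0.0012 0 0 0; -1 0 0 0.0012 0 0 0"

```text
time_s: 6.22
position: [471.7, -20.9, 121.9]
ee_rot: [1.948, 2.463, 0.004]
ft_force: [-1.7, 2.2, 9.6]
gripper_width: -0.4
```

```bash
python3 blk.py
```

```text
t6.22 z121.9 th0.253 Fz9.6 scene block [ -7.4 -62.5] 710 cup [61.5  0.1] 175
t6.27 z121.9 th0.253 Fz8.6 scene block [ -7.7 -59. ] 716 cup [61.5  0.1] 175
```

The block may have started: it went from -67 to -59. I'll hold and watch.

```bash
sed -i 's/range(2)/range(int(sys.argv[1]) if len(sys.argv)>1 else 2)/' blk.py; python3 blk.py 8
```

```text
t6.32 z121.9 th0.253 Fz7.9 scene block [ -7.7 -57.2] 713 cup [61.5  0.1] 175
t6.37 z121.9 th0.253 Fz9.0 scene block [ -8.1 -53.8] 718 cup [61.5  0.1] 175
t6.42 z121.9 th0.253 Fz8.8 scene block [ -7.8 -51.7] 708 cup [61.6  0.1] 174
t6.47 z121.9 th0.253 Fz7.7 scene block [ -8.  -49.1] 707 cup [61.5  0.1] 175
t6.52 z121.9 th0.253 Fz7.7 scene block [ -8.3 -44.6] 708 cup [61.5 -0.1] 174
t6.57 z121.9 th0.253 Fz8.5 scene block [ -8.2 -42.4] 708 cup [61.5  0.1] 175
t6.62 z121.9 th0.253 Fz9.0 scene block [ -8.3 -37. ] 705 cup [61.4  0.1] 176
t6.67 z121.9 th0.253 Fz8.7 scene block [ -8.6 -32.6] 705 cup [61.5  0.1] 175
```

```bash
python3 blk.py 24 | cut -c1-75
```

```text
t6.72 z121.9 th0.253 Fz8.6 scene block [ -8.6 -29.6] 694 cup [61.5  0.1] 17
t6.77 z121.9 th0.253 Fz8.6 scene block [ -8.5 -24.4] 691 cup [61.5  0.1] 17
t6.82 z121.9 th0.253 Fz8.2 scene block [ -8.5 -19.8] 680 cup [61.5  0.1] 17
t6.87 z121.8 th0.254 Fz7.5 scene block [ -8.5 -13.8] 676 cup [61.5  0.1] 17
t6.92 z121.8 th0.254 Fz7.9 scene block [-8.4 -8.7] 669 cup [61.5  0.1] 175
t6.97 z121.8 th0.254 Fz7.6 scene block [-8.3 -2. ] 662 cup [61.5  0.1] 175
t7.02 z121.8 th0.254 Fz6.1 scene block [-8.4  3.9] 659 cup [61.5  0.1] 175
t7.07 z121.8 th0.254 Fz7.0 scene block [-8.7 10.6] 654 cup [61.5  1.1] 176
t7.12 z121.7 th0.254 Fz6.8 scene block [-8.9 17.8] 650 cup [61.5  0. ] 175
t7.17 z121.7 th0.255 Fz6.5 scene block [-9.4 24.9] 657 cup [61.6  0.1] 174
t7.22 z121.7 th0.255 Fz5.4 scene block [-8.9 33.4] 654 cup [61.5  0. ] 175
t7.27 z121.7 th0.255 Fz6.7 scene block [-8.9 41.3] 660 cup [61.6  0.1] 174
t7.32 z121.6 th0.255 Fz6.0 scene block [-9.  49.4] 657 cup [61.6  0.6] 176
t7.37 z121.6 th0.255 Fz6.5 scene block [-9.1 53.7] 654 cup [61.4  0.2] 174
t7.42 z121.6 th0.256 Fz5.8 scene block [-9.1 54.2] 652 cup [61.6  0.4] 175
t7.47 z121.6 th0.256 Fz6.0 scene block [-9.  54.2] 654 cup [61.7  0.3] 174
t7.52 z121.6 th0.256 Fz6.7 scene block [-9.1 53.9] 654 cup [61.7  0.1] 173
t7.57 z121.6 th0.256 Fz5.3 scene block [-8.9 54.2] 654 cup [61.7  0.7] 174
t7.62 z121.6 th0.256 Fz6.4 scene block [-9.  54.8] 652 cup [61.7  0.1] 173
t7.67 z121.6 th0.256 Fz6.2 scene block [-9.  53.9] 651 cup [61.7  0.3] 174
t7.72 z121.6 th0.256 Fz5.6 scene block [-9.9 50.8] 667 cup [61.7  0.3] 174
t7.77 z121.6 th0.256 Fz6.4 scene block [-8.6 54.7] 644 cup [61.7  0.1] 173
t7.82 z121.6 th0.256 Fz5.2 scene block [-8.9 54.5] 649 cup [61.7  0.1] 173
t7.87 z121.6 th0.256 Fz6.0 scene block [-8.7 54.6] 645 cup [61.7  0.3] 174
```

Run:
```python
from m import *
s=cam('scene');w=cam('wrist')
cv2.imwrite('pics/c3.png',np.hstack([cv2.resize(w['color'],(400,300)),cv2.resize(s['color'][190:340,220:420],(400,300),interpolation=2)]))
```

```text
(no output)
```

View pics/c3.png

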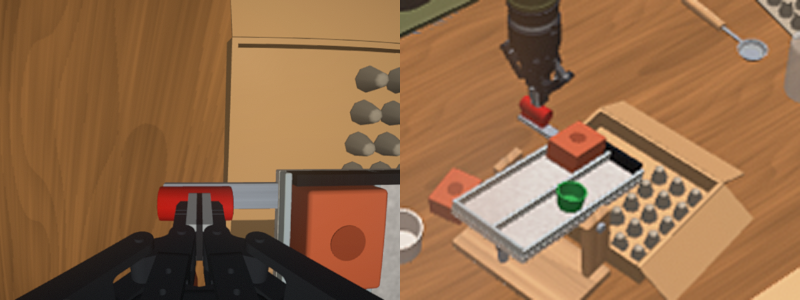

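The wrist view shows the block against the black stop, its front edge at about row 300 in full resolution, with the cup still in its lane. I'll check the gap numerically.

Run:
```python
from blk import *
w=cam('wrist');th=theta(r.observe()['position'][2])
col=w['color'][260:320,550:554].mean(1)
h=cv2.cvtColor(w['color'],cv2.COLOR_BGR2HSV)[:,550]
for y in range(270,312,2): print(y,h[y],'y@36',loc(w,[550,y],th,36)[1].round(1),'y@22',loc(w,[550,y],th,22)[1].round(1))
print([ (q:=proj(w,[P+axes(th)@np.array([5,yy,zz])])[0].round(1)) for yy,zz in((122,36),(122,22),(122,0),(112,36))])
```

```text
270 [17 56 96] y@36 134.6 y@22 132.8
272 [13 54 76] y@36 133.8 y@22 132.0
274 [ 12 124  41] y@36 133.0 y@22 131.1
276 [ 11 124  41] y@36 132.2 y@22 130.3
278 [ 11 105  46] y@36 131.4 y@22 129.4
280 [10 98 47] y@36 130.6 y@22 128.6
282 [10 83 46] y@36 129.9 y@22 127.7
284 [ 8 80 48] y@36 129.1 y@22 126.8
286 [10 83 46] y@36 128.3 y@22 126.0
288 [ 6 83 46] y@36 127.5 y@22 125.1
290 [ 8 89 46] y@36 126.7 y@22 124.2
292 [ 6 89 46] y@36 125.9 y@22 123.4
294 [ 8 87 47] y@36 125.1 y@22 122.5
296 [  7 103  52] y@36 124.3 y@22 121.6
298 [  9 175  83] y@36 123.5 y@22 120.8
300 [  9 178  83] y@36 122.7 y@22 119.9
302 [  8 173  87] y@36 121.9 y@22 119.0
304 [  8 176 119] y@36 121.1 y@22 118.2
306 [  8 178 155] y@36 120.3 y@22 117.3
308 [  8 176 168] y@36 119.5 y@22 116.4
310 [  8 179 180] y@36 118.7 y@22 115.6
[array([570.8, 301.4]), array([551.2, 295.2]), array([525.6, 287.1]), array([569.5, 326.2])]
```

The block front is at y = 122 ± 2, so it rests on the stop. Now I'll ease the board up slowly.

Emit:
step_arm --motion "-1 0 0 -0.001 0 0 0; -1 0 0 -0.0025 0 0 0; -1 0 0 -0.004 0 0 0; -1 0 0 -0.0055 0 0 0; -1 0 0 -0.007 0 0 0"

```text
time_s: 8.48
position: [471.7, -21.3, 128.6]
ee_rot: [1.948, 2.462, 0.003]
ft_force: [-0.4, 0.2, 4.5]
gripper_width: -0.1
```

Emit:
step_arm --motion "-1 -0.0003 0 -0.0015 0 0 0; -1 -0.0006 0 -0.003 0 0 0; -1 -0.0009 0 -0.0045 0 0 0; -1 -0.0012 0 -0.006 0 0 0; -1 -0.0015 0 -0.0075 0 0 0"

```text
time_s: 8.9
position: [472.0, -22.2, 136.1]
ee_rot: [1.948, 2.463, 0.005]
ft_force: [-0.8, 2.9, 5.2]
gripper_width: 0.5
```

Emit:
step_arm --motion "-1 -0.0003 0 -0.0013 0 0 0; -1 -0.0006 0 -0.0026 0 0 0; -1 -0.0009 0 -0.0039 0 0 0; -1 -0.0012 0 -0.0052 0 0 0; -1 -0.0015 0 -0.0065 0 0 0"

```text
time_s: 9.32
position: [472.1, -24.1, 142.0]
ee_rot: [1.948, 2.463, 0.002]
ft_force: [1.3, 2.6, 4.6]
gripper_width: 0.0
```

Emit:
step_arm --motion "-1 -0.0002 0 -0.001 0 0 0; -1 -0.0004 0 -0.002 0 0 0; -1 -0.0006 0 -0.003 0 0 0; -1 -0.0008 0 -0.004 0 0 0; -1 -0.0008 0 -0.0045 0 0 0"

```text
time_s: 9.73
position: [471.9, -25.4, 146.0]
ee_rot: [1.949, 2.463, -0.0]
ft_force: [2.4, 0.5, 3.4]
gripper_width: 0.1
```

Emit:
step_arm --motion "-1 0 0 -0.0007 0 0 0; -1 0 0 -0.0014 0 0 0; -1 0 0 -0.002 0 0 0; -1 0 0 -0.0026 0 0 0; -1 0 0 -0.0032 0 0 0"

```text
time_s: 10.15
position: [471.0, -25.4, 148.9]
ee_rot: [-1.95, -2.463, 0.002]
ft_force: [0.2, -2.0, 3.7]
gripper_width: 0.0
```

Emit:
step_arm --motion "-1 0 0 -0.0006 0 0 0; -1 0 0 -0.0012 0 0 0; -1 0 0 -0.0018 0 0 0; -1 0 0 -0.0024 0 0 0; -1 0 0 -0.003 0 0 0"

```text
time_s: 10.57
position: [470.4, -24.8, 151.4]
ee_rot: [-1.948, -2.462, 0.001]
ft_force: [-0.2, -0.7, 0.0]
gripper_width: 0.0
```

Contact is released at level. Now I'll retreat straight up, then back away.

Emit:
step_arm --motion "-1 0 0 -0.005 0 0 0; -1 0 0 -0.015 0 0 0; -1 0 0 -0.035 0 0 0; -1 0 0 -0.06 0 0 0; -1 0 0 -0.09 0 0 0"

```text
time_s: 10.98
position: [469.9, -24.9, 241.9]
ee_rot: [-1.947, -2.461, 0.003]
ft_force: [0.9, 0.1, -0.2]
gripper_width: 0.2
```

Emit:
step_arm --motion "-1 -0.015 0.02 0 0 0 0; -1 -0.03 0.04 0 0 0 0; -1 -0.05 0.06 0 0 0 0; -1 -0.06 0.07 0 0 0 0; -1 -0.06 0.07 0 0 0 0"

```text
time_s: 11.4
position: [555.9, -68.7, 241.7]
ee_rot: [1.95, 2.461, 0.001]
ft_force: [0.7, -0.2, -0.2]
gripper_width: 0.0
```

Run:
```python
from blk import *
for _ in range(6): s=cam('scene')
look(0.0,('scene','side'));w=cam('wrist');o=r.observe();print(o['position'],o['ft_force'],o['dq'].round(3))
cv2.imwrite('pics/c4.png',np.hstack([cv2.resize(w['color'],(400,300)),cv2.resize(s['color'][190:340,200:400],(400,300),interpolation=2)]))
```

```text
t11.70 z242.2 th0.000 Fz-0.0 scene block [-9.8 52.9] 735 cup [60.7  1.1] 178
t11.70 z242.2 th0.000 Fz-0.0 side block [-1.1 78.2] 429 cup None 0
[552.76468465 -66.99692161 242.32018963] [0.31260995 0.34867523 0.85358056] [-0.002  0.005  0.004 -0.003  0.001  0.   ]
```

View pics/c4.png

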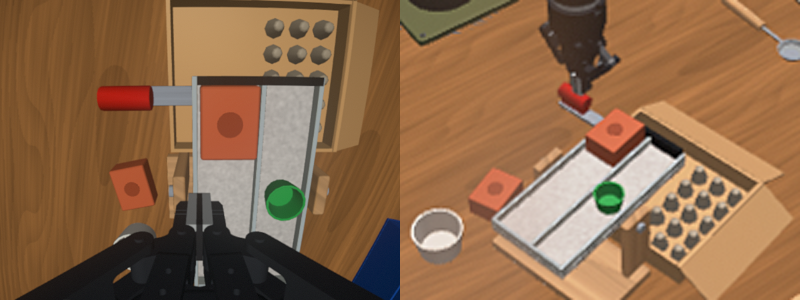

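The board is level (red bar at the left of the wrist view), the block sits at the stop and the cup is in place. My sideways retreat went over the board, about 100 mm clear of it, so I'll move up and off to the free side.

Emit:
step_arm --motion "-1 0 -0.03 -0.01 0 0 0; -1 0 -0.06 -0.02 0 0 0; -1 0 -0.095 -0.03 0 0 0; -1 0 -0.13 -0.04 0 0 0; -1 0 -0.16 -0.05 0 0 0"

```text
time_s: 12.27
position: [395.0, -104.0, 292.4]
ee_rot: [-1.948, -2.464, 0.001]
ft_force: [-0.8, -0.9, -0.1]
gripper_width: -0.2
```

Run:
```python
from blk import *
for _ in range(8): look(0.0,('scene',))
print(r.observe()['position'],r.observe()['dq'].round(3)); print(r.close_job())
```

```text
t12.27 z292.4 th0.000 Fz-0.1 scene block [-9.6 52.9] 725 cup [60.8  1.1] 179
t12.32 z294.5 th0.000 Fz0.7 scene block [-9.8 52.2] 732 cup [60.8  1.1] 179
t12.37 z294.0 th0.000 Fz0.5 scene block [-9.7 51.9] 725 cup [60.9  1.7] 180
t12.42 z293.3 th0.000 Fz-0.5 scene block [-9.8 52.3] 728 cup [60.8  1.1] 179
t12.47 z292.8 th0.000 Fz0.3 scene block [-9.8 52.6] 731 cup [60.7  1.1] 178
t12.52 z292.3 th0.000 Fz-0.5 scene block [-9.6 52.8] 725 cup [60.7  1.1] 178
t12.57 z291.9 th0.000 Fz0.1 scene block [-10.   52.4] 731 cup [60.8  1.1] 179
t12.62 z291.6 th0.000 Fz0.5 scene block [-9.6 52.5] 723 cup [60.7  1.1] 178
[ 398.40779091 -103.94043752  291.48531856] [ 0.002  0.004  0.001  0.003 -0.003 -0.   ]
the job is handed in; nothing more can be done
None
```

I handed the job in at about 12.6 s. The block is resting at the stop, the board is back up level, and the hand is clear of everything.

- **Tilt and slide:** I pressed the red bar with closed fingertips, at about 9 N vertical and up to about 5 N sideways. The board went down in steps of about 0.01 rad, and the block started to slide at about 0.25 rad. I then held still while it glided to the stop in about 1.2 s. Its speed rose from about 50 to 160 mm/s, and the angle crept about 0.003 rad as the load moved.
- **Return:** I eased the bar up in small steps, staying in contact until the force reached zero at level, then withdrew.
- **Last checks:** In the wrist view at full tilt, the block's front edge was at y = 122 ± 2 mm, which is the stop face. The cup stayed within about 1 mm of its start, and the force on the hand is about zero. The last pictures I viewed show the board level.

**What disagreed:**
- **Scene camera:** it put the block's y at about 53 mm instead of 87. I think part of the block is hidden or clipped in that view, so I used it only to see movement.
- **Side camera:** it read 78 mm for the block and did not find the cup.
- **Retreat:** one sideways move went over the board instead of away from it, with about 100 mm of clearance and no contact. I then moved off to the free side.

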